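Sweep the leftover components into the collecting bay

ROBOT

A 6-joint arm with a two-finger parallel gripper is mounted at the origin on the work surface. World frame = base frame: x ahead of the robot, y to its left, z up, the work surface at z = 0. Lengths are in m, angles in degrees, forces in N, time in s.
With the tool pointing down it reaches from about 0.3 to 0.825 m from the base axis. Payload 5.4 kg.
Tool frame: the origin (TCP) lies between the finger pads; the fingertips stand 14 mm ahead of it and the grasp point (between the pads) lies 5 mm behind it; z points along the fingers, y is the line along which they close (so a half turn about z gives the same grasp; the last joint's range is limited). The gripper opens to 92 mm and grips with 3 to 60 N. Pads are 20 mm wide; open, the fingers measure 128 mm over their backs; the gripper's body (75 mm by 189 mm) begins 69 mm behind the grasp point.
Start: joints at [-75.865, 9.076, 91.501, -0, 79.423, -12.038], TCP at [0.254, -0.516, 0.229] pointing down, gripper open.
Joint ranges: [-166.64, 166.64], [-54.1, 131.32], [10.49, 154.53], [-73.88, 253.88], [9.74, 151.15], [-171.62, 171.62]. Speed limits (degrees/s): [147.25, 147.25, 180, 180, 180, 180].

INTERFACE

Orientations are given as [roll, pitch, yaw] about the fixed x, y, z axes, in that order (R = Rz(yaw) Ry(pitch) Rx(roll)).
In Python, from workcell import move_pose, move_linear, goto_joints, open_jaws, clamp, dwell, ik, capture, PlanningError, finish_job, read_t, read_joint_positions, read_dq, read_joint_efforts, read_eef_pos, read_eef_rot, read_ft_force, read_wrist_torque, read_grip_width, read_grip_force gives the robot as it stands. Calls block until the motion is done:
- move_pose(position, orientation): joint-space move of the TCP to a pose.
- move_linear(position, velocity=0.15, ori=None): straight line of the TCP; ori=None keeps the orientation; velocity is the mean speed in m/s.
- goto_joints(angles): joint-space move.
- open_jaws() and clamp(): open the fingers fully, or close them until they stop; the grip force is fixed at half the most.
- dwell(seconds).
- ik(position, orientation): joint angles nearest the present ones, or None.
- capture(name): name is "scene" or "top" or "wrist"; returns a dict with "color" (400x640x3 uint8, red, green, blue), "z_map" (400x640 float32, m along the optical axis (not along the pixel's ray), 0 where there is no reading), "vertical_fov" (degrees; the focal length in pixels is half the picture's height over the tangent of half this angle, whatever the lens; pixels are square), "cx", "cy" (the principal point, pixels), "distortion" ([k1, k2, p1, p2, k3] as OpenCV has them; the pictures are not rectified), "cam_to_world" (4x4, takes a point from camera to world coordinates); the wrist camera has in their place "T_tool_cam" (4x4, takes a point from camera to tool coordinates, whose origin is the TCP and whose axes are the flange's). Camera axes: x right, y down, z forward; pixel columns grow to the right and rows downward; lengths in m; the calibration is good to about 2 mm. A picture is of the moment at which its call begins: read the wrist's pose just before it.
A pose or a line that the arm cannot do raises PlanningError and nothing moves.
- finish_job(): hands the job in; it is judged then, once.
Readings, each from a call of its own:
- read_t(): time.
- read_joint_positions(): joint angles.
- read_dq(): joint speeds.
- read_joint_efforts(): joint torques, N m.
- read_eef_pos(): TCP position.
- read_eef_rot(): TCP orientation.
- read_ft_force(): force on the tool from outside, world axes, zero at the start.
- read_wrist_torque(): the same for the moment, N m.
- read_grip_width(): opening from 0.0 (shut) to 1.0 (fully open).
- read_grip_force(): force on a finger pad.
Only numpy, scipy, OpenCV 4.12 (cv2) and the standard library are available. Lean on these libraries where they do the work, as an engineer would, in place of code of your own. Each camera call takes 0.05 s, during which the arm holds its last target. There are 200 camera calls.

TASK

After the practical, three loose components are left on the bench: a blue relay, a green terminal block and a black pulley. Sweep them along the bench with closed fingers, through the open side of the aluminium collecting bay, until all three lie flat and fully inside it. Only push them, never lift them, and leave the other things on the bench where they are.

Things in the scene. Friction and masses are not known exactly. Their poses are not given: they have to be found in the camera images.
- bay: Collecting bay fixed to the bench: three aluminium walls, 22 mm high and 6 mm thick, around a yellow floor flush with the bench (no lip to cross). Inside it is 190 mm wide (along its x) and 120 mm deep (along its y). Origin: centre of the floor, at bench height (z up). Its -y side is the open mouth, at y = -60 mm; the back wall's inner face is at y = +60 mm and the side walls' inner faces at x = -95 and +95 mm. The mouth faces roughly to the robot's right.
- relay_center (a point): Blue relay, a loose rectangular block 32 x 24 mm and 18 mm high (22 g) with a white patch on top, lying flat on the bench before the mouth at any yaw; the point is its centre, 9 mm above the bench; x along its 32 mm side.
- block_center (a point): Green screw terminal block with three steel screws, loose, 38 x 18 mm and 16 mm high (20 g), lying flat on the bench before the mouth at any yaw; the point is its centre, 8 mm above the bench; x along its 38 mm side.
- pulley_center (a point): Black pulley, a loose disc 40 mm in diameter and 14 mm high (35 g) with a brass hub on top, lying flat on the bench before the mouth; the point is its centre, 7 mm above the bench.
- capacitor_center (a point): Leave alone: copper-coloured can capacitor standing upright, 26 mm in diameter, 40 mm high; the point is its centre, 20 mm up. It stands to one side of the way into the bay.
- motor_center (a point): Leave alone: small steel motor standing upright, 32 mm in diameter, 51 mm high with its shaft; the point is 20 mm up. It stands to one side of the way into the bay.
- dial_center (a point): Leave alone: red control knob lying loose, 34 mm in diameter, 22 mm high; the point is its centre, 11 mm up. It lies farther from the mouth than the three components.
- transformer_center (a point): Leave alone: small transformer, dark steel with an orange winding, 34 x 36 mm, 24 mm high; the point is its centre, 12 mm up. It lies farther from the mouth than the three components.
- driver_grip (a point): Leave alone: orange-handled screwdriver lying on the bench, 170 mm long; the point is in its handle; x along it towards the tip.
- jar_center (a point): Leave alone: amber jar with a white cap, 52 mm in diameter, 60 mm high, standing; the point is its centre, 30 mm up.
Mind the look-alikes: they are no part of the job. Of the things that look like the part that bears pulley_center, take the one that is farthest to the robot's right at the start.

How it is judged:
By the outcome, as a careful person would: the job done as asked, in the order asked, and still so for the second after the job is handed in, with the robot touching nothing.
It also fails if it takes over 51 s, if anything falls off the work surface, if the arm or the gripper's body presses on something with over 40 N, if the wrist force passes 120 N, or if a joint passes its speed limit or range.

## Working session

There is one attempt and no reset: what is moved stays moved. The work goes in short steps, each a Python script; the robot and the scene stay as the last script left them, time stands still between calls to the robot, and variables do not carry over. Pictures are saved under pics/ and viewed, at most 10 in all, crops included, and the job is handed in when it is done.

```bash
mkdir -p pics
cat > h.py <<'E'
import numpy as np, cv2
from workcell import *
def K(c):
    f=200/np.tan(np.radians(c["vertical_fov"])/2)
    return np.array([[f,0,c["cx"]],[0,f,c["cy"]],[0,0,1.]])
def ray(c,uv,z,T=None):
    T=c["cam_to_world"] if T is None else T
    T=np.array(T)
    p=cv2.undistortPoints(np.array(uv,float).reshape(-1,1,2),K(c),np.array(c["distortion"],float)).reshape(-1,2)
    d=np.c_[p,np.ones(len(p))]@T[:3,:3].T; o=T[:3,3]
    return o+d*((z-o[2])/d[:,2])[:,None]
def save(n,img): cv2.imwrite(f"pics/{n}.png",img[...,::-1])
E
python3 - <<'E'
from h import *
import pickle
for n in("scene","top"):
    c=capture(n); save(n+"0",c["color"]); pickle.dump(c,open(n+"0.pkl","wb")); print(n,np.round(c["cam_to_world"],3).tolist(),c["vertical_fov"],c["cx"],c["cy"],c["distortion"])
print(read_t(),read_eef_rot(),read_grip_width())
E
```

```text
scene [[-0.713, 0.538, -0.45, 0.984], [0.702, 0.541, -0.464, 0.282], [-0.006, -0.647, -0.763, 0.663], [0.0, 0.0, 0.0, 1.0]] 57.210164763560975 323.5231191664732 198.80594096631003 [-0.02843764  0.          0.          0.          0.        ]
top [[0.024, -0.989, 0.146, 0.465], [-1.0, -0.021, 0.019, -0.095], [-0.016, -0.146, -0.989, 1.072], [0.0, 0.0, 0.0, 1.0]] 52.724948799887855 312.1942207735535 204.94150124531097 [-0.07119444  0.          0.          0.          0.        ]
0.1 [-1.79906620e+02 -1.70405588e-02  2.61692000e+01] 1.0036094653963026
```

View pics/top0.png

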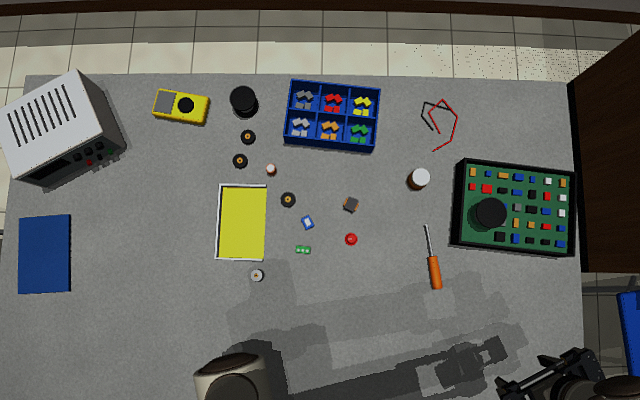

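View pics/scene0.png

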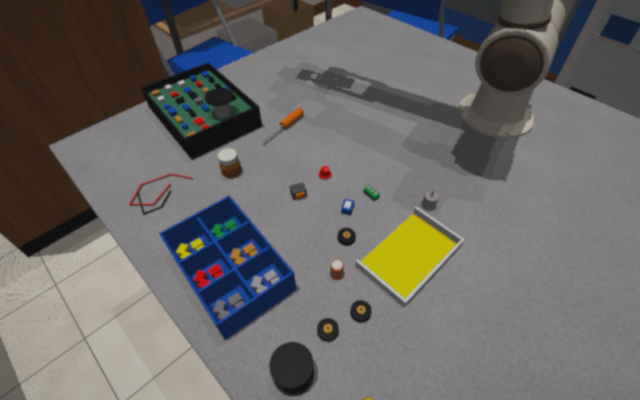

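The top picture shows the bay at about (242,222), with its mouth to the right. The relay is at (308,223), the terminal block at (303,250), the motor at (257,275), the capacitor at (271,170), the dial at (351,239) and the transformer at (351,204). There are three pulley candidates: (288,199), (240,160) and (248,136). The one at (288,199) is farthest to the robot's right (largest column) and is the only one before the mouth. I'll confirm it in a crop and measure.

Run:
```python
from h import *
import pickle
c=pickle.load(open("top0.pkl","rb")); im=c["color"]
save("crop",cv2.resize(im[120:300,205:385],None,fx=3.3,fy=3.3,interpolation=cv2.INTER_CUBIC))
hsv=cv2.cvtColor(im,cv2.COLOR_RGB2HSV)
def m(lo,hi,box,z,n):
    x0,y0,x1,y1=box
    k=cv2.inRange(hsv,np.array(lo),np.array(hi)); mm=np.zeros_like(k); mm[y0:y1,x0:x1]=k[y0:y1,x0:x1]
    cs=max(cv2.findContours(mm,0,1)[0],key=cv2.contourArea)
    pts=ray(c,cs.reshape(-1,2),z)[:,:2]
    r=cv2.minAreaRect((pts*1000).astype(np.float32))
    print(n,np.round(r[0],1),np.round(r[1],1),round(r[2],1),np.round(cv2.boxPoints(r)).tolist() if n=="bay" else "")
m((22,150,80),(35,255,255),(200,170,290,270),0,"bay")
m((100,80,60),(130,255,255),(295,210,320,235),.018,"relay")
m((50,80,40),(85,255,255),(290,240,315,260),.016,"block")
m((0,0,0),(180,255,70),(278,188,298,210),.014,"pulley")
m((0,150,80),(8,255,255),(340,230,362,250),.022,"dial")
print("px/m",K(c)[0,0])
print("trafo,motor,cap",ray(c,[(351,204)],.024),ray(c,[(257,275)],.04),ray(c,[(271,169)],.04))
print(ray(c,[(217,184),(266,185),(264,260),(216,258)],.022).round(3).tolist())
```

```text
bay [572.7 112.5] [120.5 188.9] 89.6 [[478.0, 53.0], [667.0, 52.0], [668.0, 172.0], [479.0, 173.0]]
relay [574.7 -61.7] [33.  25.8] 28.0 
block [503.3 -52. ] [38.1 18.4] 84.2 
pulley [634.7  -8.8] [38.1 39.6] 46.8 
dial [ 532.4 -175.9] [31.2 28.6] 0.7 
px/m 403.56082612648873
trafo,motor,cap [[ 0.62398773 -0.17613084  0.024     ]] [[0.43456063 0.06084676 0.04      ]] [[0.71004417 0.03574172 0.04      ]]
[[0.671, 0.181, 0.022], [0.671, 0.05, 0.022], [0.473, 0.047, 0.022], [0.475, 0.173, 0.022]]
```

View pics/crop.png

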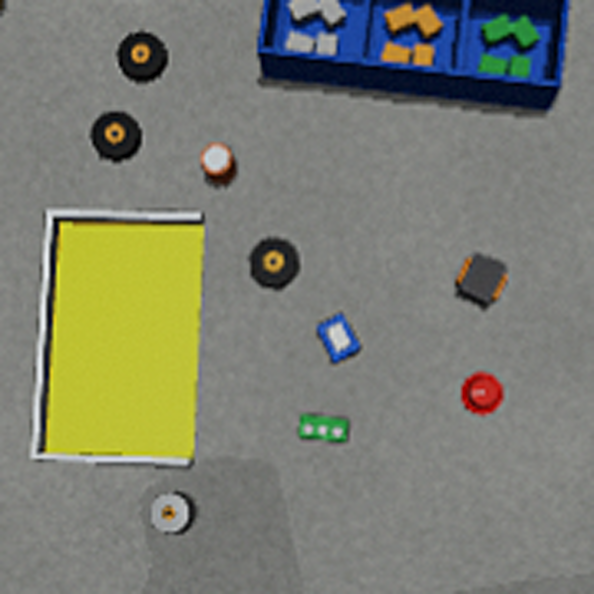

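The crop confirms it: the pulley at (288,199) is the lone disc before the mouth, and the other two lie beyond the bay's side wall. The measured sizes match the given ones: relay 33x26, block 38x18, pulley about 39, bay 189x120 mm. I'll start by sweeping the pulley straight along +y.

```bash
cat >> h.py <<'E'
def sweep(x0,x1,y0,y1=.077,v=.08):
    q=[(ik([x0,y0,.12],[180,0,s]),s) for s in(90,-90)]
    j=np.array(read_joint_positions())
    a,s=min([k for k in q if k[0] is not None],key=lambda k:np.abs(np.array(k[0])-j).max())
    o=[180,0,s]
    move_pose([x0,y0,.12],o); move_linear([x0,y0,.018],.1)
    move_linear([x1,y1,.018],v); print("F",np.round(read_ft_force(),1),np.round(read_eef_pos(),4))
    move_linear([x1,y1-.015,.018],.08); move_linear([x1,y1-.015,.12],.15)
    print("t",read_t(),s)
E
python3 - <<'E'
from h import *
clamp(); print(read_grip_width(),read_t())
sweep(.635,.633,-.056)
c=capture("top"); save("t1",c["color"][120:300,180:420]); print(read_t())
E
```

```text
0.006934551779329958 1.45
F [-0.1 -0.5 -0. ] [0.6329 0.0767 0.0179]
t 7.7833 90
7.8333
```

View pics/t1.png

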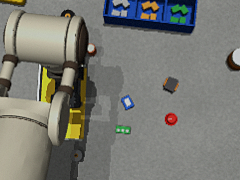

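The arm hides the bay in this crop. The relay (127,102) and block (123,129) have not moved. Next come the relay and the block, then I'll move clear and check.

Run:
```python
from h import *
sweep(.575,.575,-.108)
sweep(.506,.510,-.098)
move_pose([.35,-.35,.2],[180,0,90])
c=capture("top"); save("t2",cv2.resize(c["color"][120:300,180:420],None,fx=3,fy=3)); print(read_t())
```

```text
F [ 1.  -0.3  0.4] [0.575  0.0768 0.018 ]
t 13.3833 90
F [-0.3  0.3 -0.4] [0.51   0.0768 0.018 ]
t 18.8 90
20.5
```

View pics/t2.png

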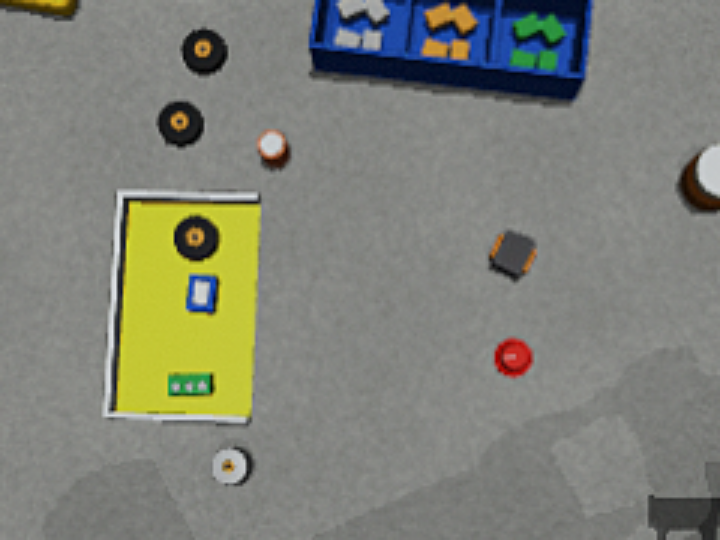

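The pulley (196,238), relay (202,293) and block (190,384) all lie flat and well inside the yellow floor. The other things on the bench have not moved, and the robot is clear.

```bash
python3 -c "
from h import *
print(finish_job(),read_t())"
```

```text
the job is handed in; nothing more can be done
the job is handed in; nothing more can be done
```

The relay, terminal block and right-hand pulley were pushed flat and fully inside the bay, nothing else was disturbed, and the job was handed in at about 20.5 s.

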